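# Open the dial padlock on the reagent lock-box and hold it up

## Robot

A 6-joint arm with a two-finger parallel gripper is mounted at the origin on a cart in front of the work surface, level with it; the furniture and walls round the work are solid. World frame = base frame: x ahead of the robot, y to its left, z up, the work surface at z = 0. Lengths are in m, angles in rad, forces in N, time in s.
With the tool pointing down it reaches from about 0.325 to 0.75 m from the base axis. Payload 7.6 kg.
Tool frame: the origin (TCP) lies midway between the tips of the shut fingers; the grasp point (between the pads) lies 19 mm behind it (ctrl.tcp_to_grasp is the distance from the TCP to the grasp point, in m); y points along the fingers, z is the direction in which the jaws open and shut, and the axes are right-handed (so a half turn about y gives the same grasp; the last joint's range is limited). The gripper opens to 85 mm and grips with 20 to 120 N. Pads are 22 mm wide; open, the fingers measure 114 mm over their backs; the gripper's body (76 mm by 85 mm) begins 54 mm behind the grasp point. The pads swing forward as they close: fully open they stand 13 mm farther back than shut.
Start: joints at [-1.329, 0.052, 1.401, -0, 1.689, -0.07], TCP at [0.161, -0.5, 0.231] pointing down, gripper open.
Joint ranges: [-2.9, 2.9], [-0.91, 2.17], [0.12, 2.37], [-1.06, 4.2], [0.26, 2.73], [-2.93, 2.93]. Speed limits (rad/s): [2.57, 2.57, 3.01, 3.14, 3.14, 3.14].

## Interface

Orientations are given as a 3x3 rotation matrix whose columns are the frame's x, y, z axes.
In Python, from rig import ctrl gives the robot as it stands.
- The arm moves only by the tool apply_moves, never from a script. Its argument "commands" is a list that holds one entry, the list of rows, each a list of 6 numbers: the shift along the tool's x, y, z in m, then the turn, a rotation vector about the tool's x, y, z in degrees. In form: [[[x, y, z, ax, ay, az], ...]]. A call has 1 to 10 rows; each row shifts and turns the pose as measured when the row begins, along the tool's axes as they then stand; what a row does not reach is not made up. A row lasts 1/8 s, in which the tool goes at most 62.5 mm and 10.7 degrees, less where a joint would pass 70% of its speed; a pose out of reach is approached as far as the arm can. A call is refused whole if a number of a shift passes 0.0625 or a number of a turn 10.7, either way. A call with a gripper value outside its range is refused whole. "claw" is the gripper command: -1 is shut, 1 is fully open, values between are in proportion, set as the call begins (left out, the last holds). The fingers move at their own pace and stop on an object; "newtons" is the grip in N (left out, the last holds). Time passes only in rows, so rows that do not move let the fingers close. It gives the time, the measured TCP pose, the force and the opening at its end, in the units of the state.
- ctrl.sense(): the state, without advancing time (a new reading comes with each control period).
- ctrl.get_image(name): name is "side" or "top"; returns a dict with "pixels" (384x512x3 uint8, red, green, blue), "mtx" (3x3 intrinsics, pixels), "R" (3x3) and "t" (3): a world point X has camera coordinates R X + t. Camera axes: x right, y down, z forward; pixel columns grow to the right and rows downward; lengths in m; the calibration is good to about 2 mm. A picture is of the moment at which its call begins. There is no depth.
- ctrl.sign_off(): hands the job in, once; it reports no verdict.
The state is a dict: "t": time; "joints": joint angles; "dq": joint speeds; "tau": joint torques, N m; "tcp_pos": TCP position; "tool_rot": TCP orientation; "wrist_force": force on the tool from outside, world axes, zero at the start; "ft_torque": the same for the moment, N m; "width": opening from 0.0 (shut) to 1.0 (fully open).
Only numpy, scipy, OpenCV 4.12 (cv2) and the standard library are available. Lean on these libraries where they do the work, as an engineer would, in place of code of your own. Each camera call takes 0.05 s, during which the arm holds its last target.

## Task

The reagent lock-box on the bench is shut with a dial padlock that lies dial up in a saddle on the lid. Turn the dial click by click until it rests with its white line on the red mark, draw the lock body back out of the saddle's sprung catch so that the shackle slides fully open, then bring it forward until the open shackle's short leg has left the staple eye, and lift the lock off. Finish while still holding the lock by its body, level with the dial up and the shackle still open, about ten centimetres above where it lay, without knocking over or shifting the bottles and the timer nearby.

Things in the scene. Friction and masses are not known exactly. Their poses are not given: they have to be found in the camera images.
- reagent_box: Dark blue-grey steel lock-box, 150 (x) x 210 (y) x 85 mm, fixed to the bench; lid top 85 mm up. Origin at the centre of its underside, z up; its front, with a steel hasp strap and a blank card, faces its -x.
- saddle (a point): Black saddle on the lid: centre of its base plate's top (3 mm above the lid), where the lock's underside rests at the start; axes as the box. Side cheeks 27 to 33 mm either way along the box's x, 7 mm high. Two sprung steel rollers 7.5 mm high stand just behind the lock's rear corners (box -y side); about 6 N (less rubbing if raised 1 to 3 mm) draws the lock back between them.
- staple_eye (a point): Centre of the steel staple eye on the lid, which stands round the shackle's short leg, 18 mm above the lid. An arch of 5 mm bar across the leg: opening 14 mm wide, 26.5 mm high from the lid, top of the arch 31.5 mm above the lid. Axes as the box. At the start it stands 47 mm ahead (+x) of the lock's centre.
- padlock: Dial padlock, about 0.4 kg, loose, lying in the saddle. Steel body 60 (x) x 52 (y) x 32 mm, origin at the centre of its underside; +x points to the shackle, +z up through the dial. On the box its +x lies along the box's +y. Grasp the body across its y faces with the fingertips 9 mm or more above its underside, to clear cheeks and rollers.
- padlock_mid (a point): Centre of the padlock body, 16 mm above its underside, on the dial's axis. Axes as padlock.
- dial_grip (a point): Point on the dial's axis 10 mm above the lock body's top face. The dial is a black ribbed round knob, 39 mm diameter, from 1 to 18 mm above that face; grasp it across the diameter in any direction. Axes as padlock.
- dial (a joint): Dial angle, rad, growing anticlockwise seen from above, endless. White line on the red mark (at the body's -x end) at 0 and every full turn (6.283). Twelve click notches at multiples of pi/6, about 0.12 N m to leave one; let go, it settles in the nearest (only just midway may it balance, also at the start). Only at the mark does the cam let the shackle out; elsewhere it stops after 3 mm.
- shackle (a joint): How far the shackle (a U of 8 mm bar, legs 15 mm above the body's underside at y = +-17 mm) is out of the body along its +x, m: 0 shut, 0.024 fully open (stop). 1.5 N of friction keeps it where left. Drawing the body back, the bow meets the eye after 3 mm and the shackle is fully out after 27 mm. The long leg (y = -17) never leaves the body.
- toe_tip (a point): Tip of the shackle's short leg (y = +17 mm): 8 mm inside the body's +x face when shut, 16 mm clear of it when fully open; axes as the padlock. The leg runs through the staple eye. With the shackle open, bring the body forward until the eye stands mid-way in that gap, 38 mm ahead of the body's centre (9 mm forward of where the lock began): there the lock lifts straight up.
- bottle_amber: Brown glass reagent bottle with black cap, 62 mm wide, 130 mm high, loose; origin under its centre. Leave alone.
- bottle_small: Small white bottle with green cap, 36 mm wide, 70 mm high, loose; origin under its centre. Leave alone.
- bench_timer: White bench timer, 66 x 66 x 18 mm, loose; origin under its centre. Leave alone.
There are look-alikes about, which are no part of the job. Leave any blue look-alike of the padlock alone.

How it is judged:
On the way, in this order (a step that is already met when the one before it is completed fails the run):
1. dial at rest with its white line on the red mark, shackle still shut, lock on the saddle ((value of joint dial between -0.12 and 0.12 rad or value of joint dial between 6.163 and 6.403 rad or value of joint dial between -6.403 and -6.163 rad or value of joint dial between 12.446 and 12.686 rad) and velocity of joint dial between -0.3 and 0.3 rad/s and value of joint shackle below 0.006 m and z of padlock_mid in the frame of reagent_box below 0.115 m), for 0.2 s.
2. shackle drawn fully open by pulling the lock back on the lid, its short leg still in the eye (value of joint shackle above 0.02 m and z of padlock_mid in the frame of reagent_box below 0.118 m and x of staple_eye in the frame of padlock above 0.05 m), for 0.1 s.
At the end, for the whole second after the job is handed in: The fingers hold the lock still, its centre 6 cm or more (up to about 20 cm) above where it lay and within 20 cm of the box's centre sideways, tilted less than 15 degrees, shackle at least 16 mm open, dial still on its mark, nothing of it touching the box (z of padlock_mid in the frame of reagent_box between 0.164 and 0.3 m and angle between padlock's own z axis and vertical below 0.26 rad and value of joint shackle above 0.016 m and (value of joint dial between -0.3 and 0.3 rad or value of joint dial between 5.983 and 6.583 rad or value of joint dial between -6.583 and -5.983 rad or value of joint dial between 12.266 and 12.866 rad) and contact force between the fingers and padlock above 2 N and contact force between padlock and reagent_box below 0.1 N and linear speed of padlock below 0.04 m/s and horizontal distance between padlock_mid and reagent_box below 0.2 m); the arm keeps its last pose, push and grip.
It fails at once if the amber bottle is shifted more than 3 cm or tipped (distance of bottle_amber from where it was at the start of the episode above 0.03 m or angle between bottle_amber's own z axis and vertical above 0.5 rad).
It fails at once if the small bottle is shifted more than 3 cm or tipped (distance of bottle_small from where it was at the start of the episode above 0.03 m or angle between bottle_small's own z axis and vertical above 0.5 rad).
It fails at once if the timer is shifted more than 3 cm or tipped (distance of bench_timer from where it was at the start of the episode above 0.03 m or angle between bench_timer's own z axis and vertical above 0.5 rad).
It fails at once if the shackle is forced out past the cam with the dial off its mark (value of joint shackle above 0.01 m and not (value of joint dial between -0.35 and 0.35 rad or value of joint dial between 5.933 and 6.633 rad or value of joint dial between -6.633 and -5.933 rad or value of joint dial between 12.216 and 12.916 rad)).
It also fails if it takes over 67 s, if anything falls off the work surface, if the arm or the gripper's body presses on something with over 40 N, if the wrist force passes 120 N, or if a joint passes its speed limit or range.

## Working session

There is one attempt and no reset: what is moved stays moved. The work goes in short steps, Python scripts to look and compute and a tool call to move; the robot and the scene stay as the last step left them, time stands still between calls to the robot, and variables do not carry over. Pictures are saved under pics/ and viewed, and the job is handed in when it is done.

Besides the shell and the picture viewer there is one more tool, called after ">>>" by a JSON object that holds its "api" and its "payload". apply_moves: Moves the arm, as the interface text tells. Its arguments: {"type":"object","properties":{"commands":{"type":"array","items":{"type":"array","items":{"type":"array","items":{"type":"number"}}}},"claw":{"type":"number"},"newtons":{"type":"number"}},"required":["commands"]}

```bash
ls; mkdir -p pics
python3 - <<'E'
from rig import ctrl
import cv2,numpy as np
s=ctrl.sense(); print(s)
for n in("side","top"):
    d=ctrl.get_image(n); cv2.imwrite(f"pics/{n}0.png",d["pixels"][:,:,::-1]); print(n,d["mtx"],d["R"],d["t"])
    print("cam",-d["R"].T@d["t"])
E
```

```text
pics
{'t': 0.0, 'joints': array([-1.32932140e+00,  5.28274132e-02,  1.40173319e+00,  9.86258697e-06,
        1.68861865e+00, -7.02791299e-02]), 'dq': array([-1.65420262e-05,  1.11629395e-03, -1.83331262e-04, -2.56225275e-04,
       -1.24090368e-04, -7.10793856e-04]), 'tau': array([-4.63306969e-04, -3.81662822e+01, -3.60187554e+01, -1.13612980e-04,
        6.04560788e-03,  5.78759696e-06]), 'tcp_pos': array([ 0.16099352, -0.49938213,  0.23047306]), 'tool_rot': array([[-9.51796684e-01, -3.69900663e-04,  3.06729419e-01],
       [-3.06729618e-01,  1.54290531e-03, -9.51795441e-01],
       [-1.21184684e-04, -9.99998741e-01, -1.58199165e-03]]), 'wrist_force': array([ 0.3717473 , -0.92051381, -0.34548753]), 'ft_torque': array([ 0.03162476, -0.00574241, -0.05080821]), 'width': 0.9997834331135592}
side [[420.2349327    0.         254.36467275]
 [  0.         420.2349327  186.76892678]
 [  0.           0.           1.        ]] [[ 0.89462596 -0.44621022 -0.02325578]
 [-0.18998231 -0.33276316 -0.92367494]
 [ 0.40441453  0.83076177 -0.38247061]] [-0.55068099  0.07652975  1.11038862]
cam [ 0.05813551 -1.14272161  0.48257311]
top [[470.55772713   0.         246.84339854]
 [  0.         470.55772713 185.66020483]
 [  0.           0.           1.        ]] [[-0.02748706 -0.9995423  -0.01263514]
 [-0.9939851   0.02867034 -0.10569597]
 [ 0.10600985  0.00965387 -0.99431822]] [-0.24604085  0.50161666  1.16811539]
cam [ 0.36800481 -0.27158659  1.21138851]
```

View pics/side0.png

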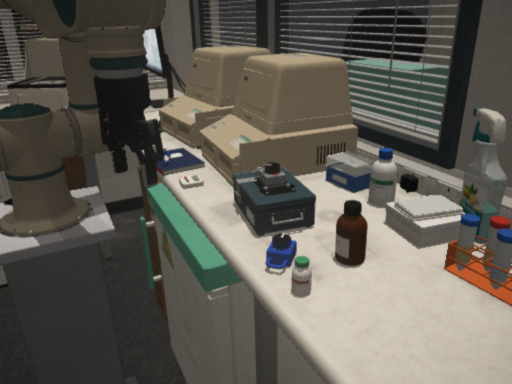

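View pics/top0.png

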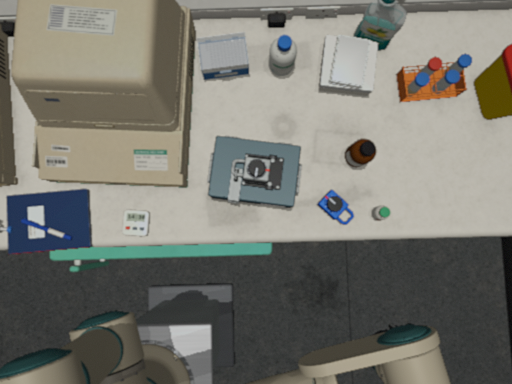

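The side view shows the lock-box near (272,200) with the padlock on it. In the top view the box is near (255,172), the blue look-alike near (336,206), the amber bottle at (361,152), the small bottle at (381,212) and the timer at (136,223). Next I'll enlarge the lock.

```bash
cat > h.py <<'E'
import numpy as np,cv2
def crop(px,c0,c1,r0,r1,k,fn):
    im=px[r0:r1,c0:c1,::-1]
    cv2.imwrite(fn,cv2.resize(im,None,fx=k,fy=k,interpolation=cv2.INTER_CUBIC))
def ray(d,u,v):
    c=-d["R"].T@d["t"]; r=d["R"].T@np.linalg.inv(d["mtx"])@np.array([u,v,1.]); return c,r/np.linalg.norm(r)
def onz(d,u,v,z):
    c,r=ray(d,u,v); return c+r*(z-c[2])/r[2]
def tri(d1,p1,d2,p2):
    A=[];b=[]
    M=np.zeros((3,3));y=np.zeros(3);L=[]
    for d,p in((d1,p1),(d2,p2)):
        c,r=ray(d,*p);P=np.eye(3)-np.outer(r,r);M+=P;y+=P@c;L.append((c,P))
    X=np.linalg.solve(M,y); return X,[np.linalg.norm(P@(X-c)) for c,P in L]
def proj(d,X):
    x=d["mtx"]@(d["R"]@np.asarray(X)+d["t"]); return x[:2]/x[2]
E
python3 - <<'E'
from rig import ctrl
from h import *
import pickle
S=ctrl.get_image("side");T=ctrl.get_image("top"); pickle.dump((S,T),open("im0.pkl","wb"))
crop(T["pixels"],205,305,130,215,8,"pics/t1.png")
crop(S["pixels"],225,325,155,235,8,"pics/s1.png")
E
```

```text
(no output)
```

View pics/t1.png

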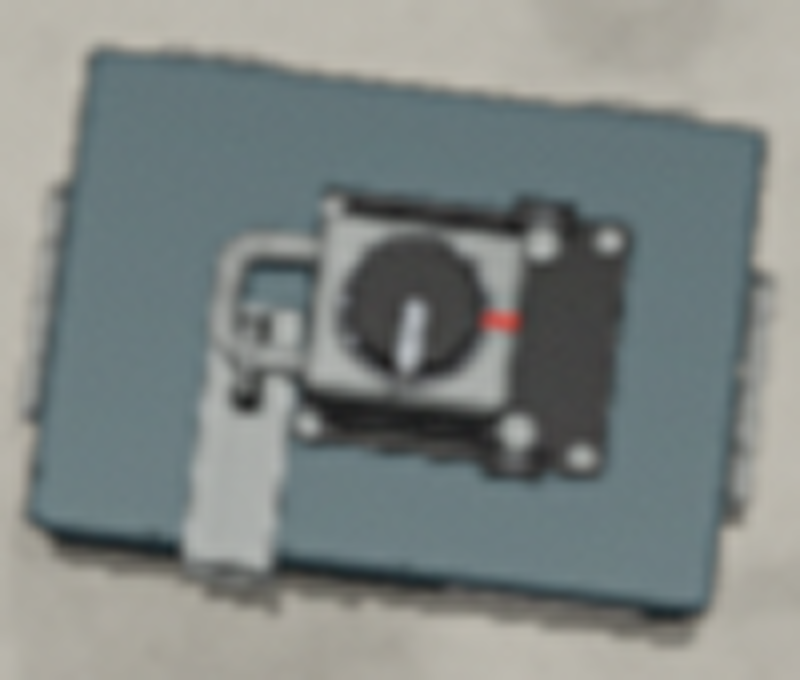

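View pics/s1.png

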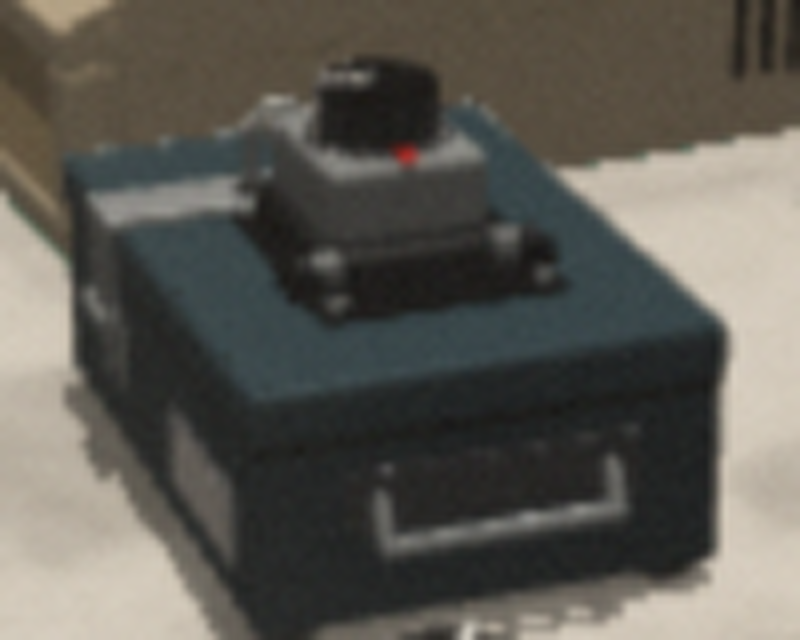

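Run:
```python
from h import *
import pickle
S,T=pickle.load(open("im0.pkl","rb"))
f=lambda x,y,c,r,k=8:((x+.5)/k-.5+c,(y+.5)/k-.5+r)
t=lambda x,y:f(x,y,205,130); s=lambda x,y:f(x,y,225,155)
C=np.array([onz(T,*t(*p),0.085) for p in((95,50),(765,130),(705,610),(35,525))]);print("lid",C,C.mean(0))
e=[C[i]-C[(i+1)%4] for i in range(4)];print([np.linalg.norm(a) for a in e])
yb=(C[0]-C[1]+C[3]-C[2]);print("box y dir deg",np.degrees(np.arctan2(-yb[0],yb[1])))
xb=(C[0]-C[3]+C[1]-C[2]);print("box x dir deg",np.degrees(np.arctan2(xb[1],xb[0])))
# red-mark two-view; lid corners two view
print("red",tri(T,t(500,322),S,s(405,154)))
for a,b in(((95,50),(470,100)),((765,130),(722,325)),((705,610),(255,408)),((35,525),(68,160))): print("corner",tri(T,t(*a),S,s(*b)))
# body top corners, z .12
B=np.array([onz(T,*t(*p),0.120) for p in((325,205),(525,235),(508,410),(305,385))]);print("body",B,B.mean(0),[np.linalg.norm(B[i]-B[(i+1)%4]) for i in range(4)])
print("dial top c",onz(T,*t(414,305),0.138))
# dial top in side: ellipse
print("dial tri",tri(T,t(414,305),S,s(380,73)))
# line
hsv=cv2.cvtColor(T["pixels"],cv2.COLOR_RGB2HSV)
g=cv2.resize(T["pixels"],None,fx=8,fy=8,interpolation=cv2.INTER_CUBIC)[1040:1720,1640:2440]
m=((g.min(2)>150)).astype(np.uint8)
mask=np.zeros_like(m);cv2.circle(mask,(414,308),68,1,-1);m&=mask
ys,xs=np.nonzero(m);print(len(xs),xs.mean(),ys.mean())
P=np.array([onz(T,*t(x,y),0.139)[:2] for x,y in zip(xs[::5],ys[::5])])
w,v=np.linalg.eigh(np.cov(P.T));d=v[:,1];print("line dir",d,"deg",np.degrees(np.arctan2(d[1],d[0])),P.mean(0))
```

```text
lid [[ 0.61234149 -0.18993861  0.085     ]
 [ 0.58153273 -0.39267868  0.085     ]
 [ 0.4364425  -0.36901038  0.085     ]
 [ 0.4676931  -0.16889552  0.085     ]] [ 0.52450245 -0.28013079  0.085     ]
[np.float64(0.2050675891820357), np.float64(0.1470080404108997), np.float64(0.20254026149078064), np.float64(0.14617102403055607)]
box y dir deg -8.757510313648133
box x dir deg -8.772474249542384
red (array([ 0.52038738, -0.30940007,  0.12119406]), [np.float64(0.00030828589480478826), np.float64(0.00030828589480471654)])
corner (array([ 0.61264982, -0.19000596,  0.08454888]), [np.float64(0.0002300151122374807), np.float64(0.00023001511223734304)])
corner (array([ 0.58132031, -0.39256001,  0.08341649]), [np.float64(0.000574913617918054), np.float64(0.000574913617918099)])
corner (array([ 0.43750508, -0.36978145,  0.08000144]), [np.float64(0.0008276524923528897), np.float64(0.0008276524923528215)])
corner (array([ 0.46862766, -0.16897789,  0.08272884]), [np.float64(0.0007876590521379463), np.float64(0.0007876590521381995)])
body [[ 0.55642876 -0.25908074  0.12      ]
 [ 0.54578684 -0.31745298  0.12      ]
 [ 0.49430908 -0.31080805  0.12      ]
 [ 0.50337464 -0.25179595  0.12      ]] [ 0.52497483 -0.28478443  0.12      ] [np.float64(0.05933438826189252), np.float64(0.05190486358053285), np.float64(0.05970437010367507), np.float64(0.053551924836157554)]
dial top c [ 0.52342272 -0.28410823  0.138     ]
dial tri (array([ 0.5244409 , -0.28463588,  0.1387481 ]), [np.float64(0.0012363729455444838), np.float64(0.0012363729455445848)])
749 410.7530040053405 336.68357810413886
line dir [-0.98432681  0.17635398] deg 169.84253927039475 [ 0.51415253 -0.28290292]
```

The measurements agree with the text:
- The red mark triangulates to z 0.121 and the dial top to 0.139.
- The lid is about 205 x 147 mm at z 0.08–0.085.
- The lock centre is (0.5245, -0.2845), with the lock's +x at 81.2°.
- The white line lies 90° clockwise of the mark, so the dial has to turn 90° anticlockwise.

I'll move above the dial first.

```bash
cat >> h.py <<'E'
from scipy.spatial.transform import Rotation as Ro
def goal(pos,yawdeg):
    a=np.radians(yawdeg);z=np.array([np.cos(a),np.sin(a),0]);y=np.array([0,0,-1.]);x=np.cross(y,z)
    return np.array(pos),np.c_[x,y,z]
def todo(s,pos,yaw):
    p,Rg=goal(pos,yaw);R=s["tool_rot"]
    print("shift tool",np.round(R.T@(p-s["tcp_pos"]),4),"rot",np.round(np.degrees(Ro.from_matrix(R.T@Rg).as_rotvec()),2),"world d",np.round(p-s["tcp_pos"],4))
    print("t",round(s["t"],2),"tcp",np.round(s["tcp_pos"],4),"F",np.round(s["wrist_force"],1),"M",np.round(s["ft_torque"],2),"w",round(s["width"],3),"j",np.round(s["joints"],2))
LC=np.array([.5245,-.2845]); AX=np.array([np.cos(np.radians(81.2)),np.sin(np.radians(81.2))])
E
python3 -c "
from rig import ctrl
from h import *
todo(ctrl.sense(),[.5245,-.2845,.23],-98.8)"
```

```text
shift tool [-0.4119  0.0009 -0.0931] rot [5.000e-02 2.667e+01 1.000e-02] world d [ 0.3635  0.215  -0.0008]
t 0.2 tcp [ 0.161  -0.4995  0.2308] F [0.3 0.1 0. ] M [0.04 0.02 0.  ] w 1.002 j [-1.33  0.05  1.4  -0.    1.69 -0.07]
```

>>> {"api": "apply_moves", "payload": {"commands": [[[-0.052, 0, -0.0115, 0, 0, 0], [-0.052, 0, -0.0115, 0, 0, 0], [-0.052, 0, -0.0115, 0, 0, 0], [-0.052, 0, -0.0115, 0, 0, 0], [-0.052, 0, -0.0115, 0, 0, 0], [-0.052, 0, -0.0115, 0, 0, 0], [-0.052, 0, -0.0115, 0, 0, 0], [-0.052, 0, -0.0115, 0, 0, 0]]], "claw": 1, "newtons": 40}}

```text
t: 1.2
tcp_pos: [0.5372, -0.28, 0.229]
tool_rot: [[-0.954, -0.002, 0.299], [-0.299, 0.002, -0.954], [0.001, -1.0, -0.002]]
wrist_force: [0.7, -2.0, 0.3]
width: 0.997
```

>>> {"api": "apply_moves", "payload": {"commands": [[[0, 0, 0, 0, 9, 0], [0, 0, 0, 0, 9, 0], [0, 0, 0, 0, 9, 0], [0, 0, 0, 0, 0, 0]]]}}

```text
t: 1.7
tcp_pos: [0.5402, -0.2762, 0.2261]
tool_rot: [[-0.985, -0.005, -0.173], [0.173, 0.005, -0.985], [0.006, -1.0, -0.004]]
wrist_force: [0.4, -0.4, 0.1]
width: 1.0
```

```bash
python3 -c "
from rig import ctrl
from h import *
todo(ctrl.sense(),[.5245,-.2845,.15],-98.8)"
```

```text
shift tool [0.0135 0.0762 0.0111] rot [ 0.21 -1.14  0.34] world d [-0.0157 -0.0083 -0.0761]
t 1.7 tcp [ 0.5402 -0.2762  0.2261] F [ 0.4 -0.4  0.1] M [0.03 0.04 0.01] w 1.0 j [-0.53  0.29  1.14  0.    1.71  1.21]
```

>>> {"api": "apply_moves", "payload": {"commands": [[[0.007, 0.03, 0.0055, 0.1, -0.5, 0.2], [0.006, 0.03, 0.0055, 0.1, -0.5, 0.1], [0, 0.012, 0, 0, 0, 0], [0, 0, 0, 0, 0, 0]]], "claw": 0.4}}

```text
t: 2.2
tcp_pos: [0.5254, -0.2851, 0.1531]
tool_rot: [[-0.99, 0.001, -0.143], [0.143, -0.0, -0.99], [-0.001, -1.0, 0.0]]
wrist_force: [1.1, -0.0, 1.0]
width: 0.703
```

```bash
python3 -c "
from rig import ctrl
from h import *
todo(ctrl.sense(),[.5245,-.2845,.123],-98.8)
T=ctrl.get_image('top');S=ctrl.get_image('side')
crop(T['pixels'],205,305,130,215,8,'pics/t2.png');crop(S['pixels'],225,325,135,215,8,'pics/s2.png')"
```

```text
shift tool [ 0.001   0.0301 -0.0005] rot [-0.02  0.56 -0.05] world d [-0.0009  0.0006 -0.0301]
t 2.2 tcp [ 0.5254 -0.2851  0.1531] F [ 1.1 -0.   1. ] M [-0.03  0.02 -0.02] w 0.703 j [-0.56  0.29  1.29  0.    1.56  1.16]
```

View pics/s2.png

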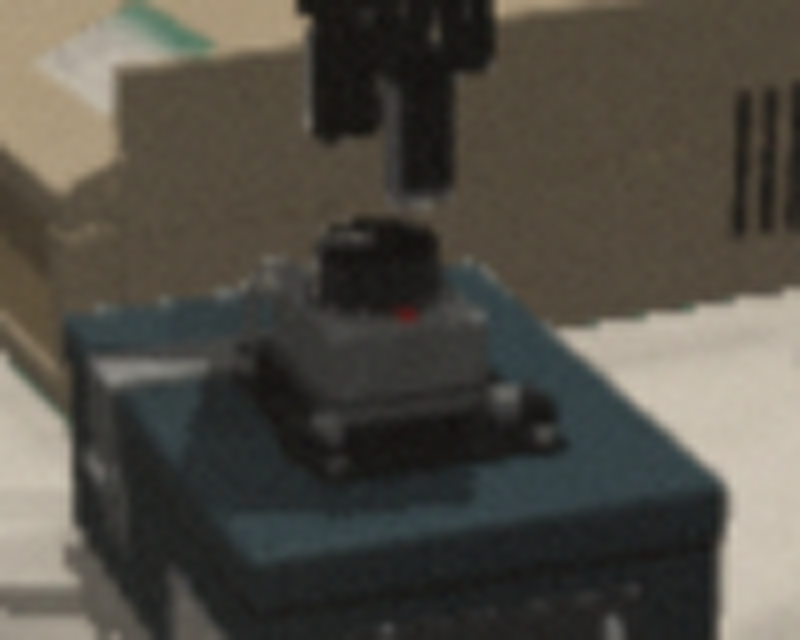

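The side view shows the open fingers straddling the dial from above, near fingertip at about crop (420,200). I'll descend to grip height and close.

>>> {"api": "apply_moves", "payload": {"commands": [[[0.001, 0.015, -0.0005, 0, 0.5, 0], [0, 0.012, 0, 0, 0, 0], [0, 0.002, 0, 0, 0, 0], [0, 0, 0, 0, 0, 0]]]}}

```text
t: 2.8
tcp_pos: [0.5261, -0.2849, 0.1253]
tool_rot: [[-0.988, 0.005, -0.152], [0.152, -0.003, -0.988], [-0.006, -1.0, 0.002]]
wrist_force: [0.3, -0.3, 0.5]
width: 0.698
```

```bash
python3 -c "
from rig import ctrl
from h import *
todo(ctrl.sense(),[.5245,-.2845,.123],-98.8)
S=ctrl.get_image('side')
crop(S['pixels'],225,325,135,215,8,'pics/s3.png')"
```

```text
shift tool [ 0.0016  0.0023 -0.0001] rot [-0.13  0.07 -0.33] world d [-0.0016  0.0004 -0.0023]
t 2.8 tcp [ 0.5261 -0.2849  0.1253] F [ 0.3 -0.3  0.5] M [ 0.01 -0.01  0.  ] w 0.698 j [-0.56  0.31  1.33  0.    1.5   1.17]
```

View pics/s3.png

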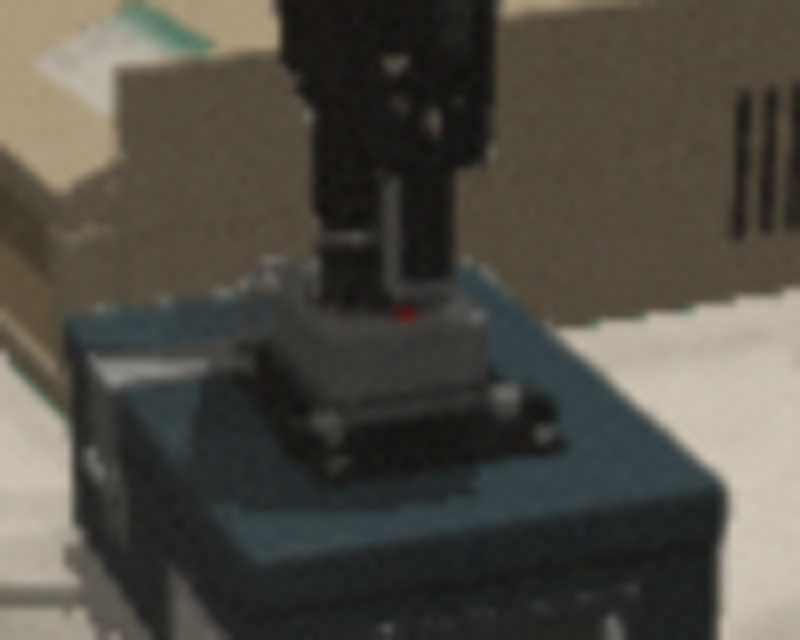

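The fingers now stand either side of the dial, with the near tip at (420,285) just above the body's top face. I'll correct x slightly and close gently.

>>> {"api": "apply_moves", "payload": {"commands": [[[0.0016, 0.001, 0, 0, 0, -0.3], [0, 0, 0, 0, 0, 0], [0, 0, 0, 0, 0, 0], [0, 0, 0, 0, 0, 0], [0, 0, 0, 0, 0, 0]]], "claw": -1, "newtons": 30}}

```text
t: 3.48
tcp_pos: [0.5246, -0.285, 0.1251]
tool_rot: [[-0.988, 0.001, -0.152], [0.152, -0.003, -0.988], [-0.001, -1.0, 0.003]]
wrist_force: [-0.6, 0.2, -0.1]
width: 0.439
```

```bash
python3 -c "
from rig import ctrl
from h import *
todo(ctrl.sense(),[.5245,-.2845,.123],-98.8)"
```

```text
shift tool [ 0.0002  0.0021 -0.0005] rot [-0.19  0.06 -0.08] world d [-0.0001  0.0005 -0.0021]
t 3.48 tcp [ 0.5246 -0.285   0.1251] F [-0.6  0.2 -0.1] M [-0.15  0.04  0.06] w 0.439 j [-0.56  0.31  1.33 -0.    1.51  1.17]
```

The opening reads 0.439 (about 37 mm), so the knob is held. I'll turn it 90° anticlockwise.

>>> {"api": "apply_moves", "payload": {"commands": [[[0, 0, 0, 0, -6, 0], [0, 0, 0, 0, -6, 0], [0, 0, 0, 0, -6, 0], [0, 0, 0, 0, -6, 0], [0, 0, 0, 0, -6, 0], [0, 0, 0, 0, -6, 0], [0, 0, 0, 0, -6, 0], [0, 0, 0, 0, 0, 0]]]}}

```text
t: 4.47
tcp_pos: [0.5245, -0.2852, 0.1251]
tool_rot: [[-0.824, 0.001, 0.567], [-0.567, -0.004, -0.824], [0.001, -1.0, 0.003]]
wrist_force: [-0.1, -0.2, -0.4]
width: 0.441
```

```bash
python3 -c "
from rig import ctrl
from h import *
todo(ctrl.sense(),[.5245,-.2845,.125],-8.8)"
```

```text
shift tool [-0.0004  0.0001 -0.0006] rot [ -0.15 -46.69   0.15] world d [-0.      0.0007 -0.0001]
t 4.47 tcp [ 0.5245 -0.2852  0.1251] F [-0.1 -0.2 -0.4] M [-0.03 -0.01 -0.06] w 0.441 j [-0.56  0.31  1.33 -0.    1.51  0.41]
```

>>> {"api": "apply_moves", "payload": {"commands": [[[0, 0, 0, 0, -6.5, 0], [0, 0, 0, 0, -6.5, 0], [0, 0, 0, 0, -6.5, 0], [0, 0, 0, 0, -6.5, 0], [0, 0, 0, 0, -6.5, 0], [0, 0, 0, 0, -6.5, 0], [0, 0, 0, 0, -6, 0], [0, 0, 0, 0, 0, 0]]]}}

```text
t: 5.48
tcp_pos: [0.5249, -0.2847, 0.1252]
tool_rot: [[-0.177, 0.002, 0.984], [-0.984, -0.002, -0.177], [0.002, -1.0, 0.002]]
wrist_force: [-0.4, 1.0, 0.6]
width: 0.436
```

```bash
python3 -c "
from rig import ctrl
from h import *
todo(ctrl.sense(),[.5245,-.2845,.125],-8.8)"
```

```text
shift tool [-0.0001  0.0002 -0.0004] rot [-0.13 -1.41  0.12] world d [-0.0004  0.0002 -0.0002]
t 5.47 tcp [ 0.5249 -0.2847  0.1252] F [-0.4  1.   0.6] M [ 0.15 -0.11  0.11] w 0.436 j [-0.56  0.31  1.33 -0.    1.5  -0.38]
```

Jaws are within 1.4° of target. I'll release fully, rise, and look.

>>> {"api": "apply_moves", "payload": {"commands": [[[0, 0, 0, 0, -1.4, 0], [0, 0, 0, 0, 0, 0], [0, 0, 0, 0, 0, 0]]], "claw": 1}}

```text
t: 5.85
tcp_pos: [0.5249, -0.2848, 0.1252]
tool_rot: [[-0.157, 0.002, 0.988], [-0.988, -0.003, -0.157], [0.002, -1.0, 0.002]]
wrist_force: [1.2, -0.9, 0.1]
width: 0.997
```

>>> {"api": "apply_moves", "payload": {"commands": [[[0, -0.05, 0, 0, 0, 0], [0.03, -0.06, 0, 0, 0, 0], [0.06, -0.06, 0, 0, 0, 0], [0.06, 0, 0, 0, 0, 0], [0.06, 0, 0, 0, 0, 0], [0, 0, 0, 0, 0, 0]]]}}

```text
t: 6.6
tcp_pos: [0.4926, -0.4813, 0.2833]
tool_rot: [[-0.159, 0.0, 0.987], [-0.987, -0.004, -0.159], [0.004, -1.0, 0.001]]
wrist_force: [-0.0, 1.3, -0.3]
width: 1.0
```

```bash
python3 -c "
from rig import ctrl
from h import *
todo(ctrl.sense(),[.5245,-.2845,.16],-8.8)
T=ctrl.get_image('top');S=ctrl.get_image('side')
crop(T['pixels'],205,305,130,215,8,'pics/t4.png');crop(S['pixels'],225,325,135,215,8,'pics/s4.png')"
```

```text
shift tool [-0.1998  0.1226  0.    ] rot [-0.05 -0.37  0.21] world d [ 0.0319  0.1968 -0.1233]
t 6.6 tcp [ 0.4926 -0.4813  0.2833] F [-0.   1.3 -0.3] M [-0.06 -0.03  0.04] w 1.0 j [-0.83  0.54  0.71 -0.    1.89 -0.67]
```

View pics/t4.png

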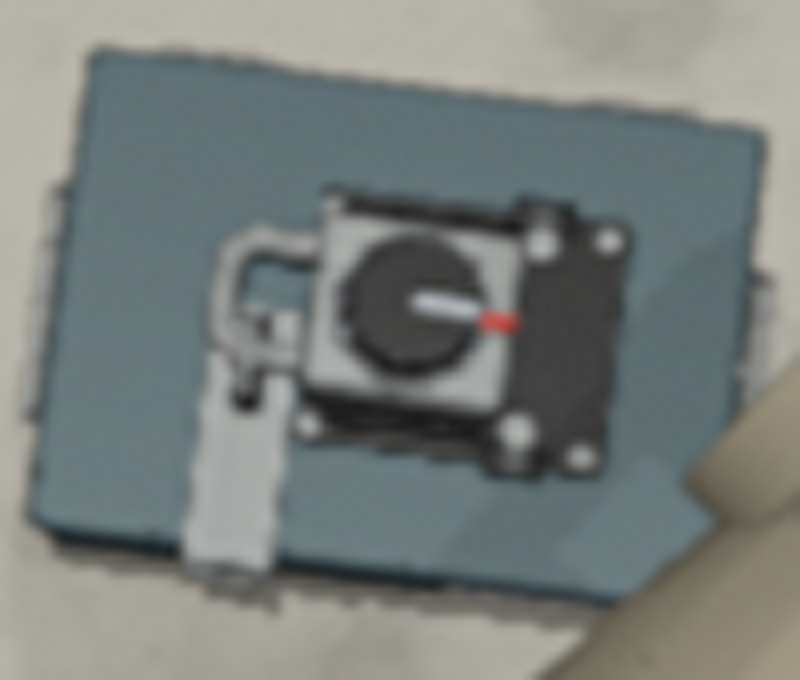

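View pics/s4.png

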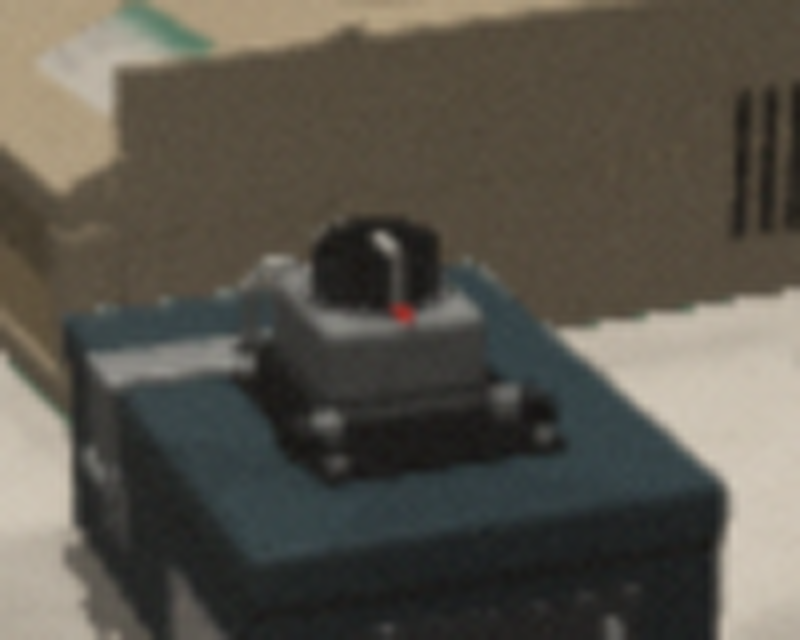

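Both views show the white line on the red mark (top crop, line (415→480, 300→315), mark (500,322)). The shackle is shut and the lock is still in place. Next is the body grasp across its y faces.

>>> {"api": "apply_moves", "payload": {"commands": [[[-0.05, 0, 0, 0, 0, 0], [-0.05, 0.02, 0, 0, 0, 0], [-0.05, 0.05, 0, 0, 0, 0], [-0.035, 0.04, 0, 0, -0.4, 0], [0, 0, 0, 0, 0, 0]]]}}

```text
t: 7.32
tcp_pos: [0.5241, -0.2893, 0.1791]
tool_rot: [[-0.142, 0.006, 0.99], [-0.99, -0.006, -0.142], [0.005, -1.0, 0.007]]
wrist_force: [0.3, -0.3, 0.7]
width: 1.001
```

```bash
python3 -c "
from rig import ctrl
from h import *
todo(ctrl.sense(),[.5245,-.2845,.097],-8.8)"
```

```text
shift tool [-0.0052  0.0821 -0.0008] rot [-0.4   0.66  0.27] world d [ 0.0004  0.0048 -0.0821]
t 7.33 tcp [ 0.5241 -0.2893  0.1791] F [ 0.3 -0.3  0.7] M [ 0.03 -0.03 -0.02] w 1.001 j [-0.57  0.27  1.26 -0.    1.6  -0.42]
```

>>> {"api": "apply_moves", "payload": {"commands": [[[-0.0045, 0.02, -0.0008, -0.4, 0.6, 0.3], [0, 0.025, 0, 0, 0, 0], [0, 0.022, 0, 0, 0, 0], [0, 0.008, 0, 0, 0, 0], [0, 0, 0, 0, 0, 0]]]}}

```text
t: 7.95
tcp_pos: [0.5262, -0.2866, 0.1061]
tool_rot: [[-0.155, 0.008, 0.988], [-0.988, -0.004, -0.155], [0.003, -1.0, 0.008]]
wrist_force: [-0.7, -0.3, 0.2]
width: 0.998
```

```bash
python3 -c "
from rig import ctrl
from h import *
todo(ctrl.sense(),[.5245,-.2845,.097],-8.8)"
```

```text
shift tool [-0.0019  0.0091 -0.0021] rot [-0.48 -0.12  0.17] world d [-0.0017  0.0021 -0.0091]
t 7.95 tcp [ 0.5262 -0.2866  0.1061] F [-0.7 -0.3  0.2] M [-0.    0.04  0.02] w 0.998 j [-0.56  0.32  1.35  0.    1.46 -0.4 ]
```

>>> {"api": "apply_moves", "payload": {"commands": [[[-0.0018, 0.006, -0.002, -0.5, -0.1, 0.2], [0, 0.0025, 0, 0, 0, 0], [0, 0, 0, 0, 0, 0]]], "claw": 0.6}}

```text
t: 8.32
tcp_pos: [0.5254, -0.2853, 0.0994]
tool_rot: [[-0.154, 0.002, 0.988], [-0.988, -0.001, -0.154], [0.001, -1.0, 0.002]]
wrist_force: [0.2, -0.2, 0.5]
width: 0.808
```

```bash
python3 -c "
from rig import ctrl
from h import *
todo(ctrl.sense(),[.5245,-.2845,.097],-8.8)
T=ctrl.get_image('top');S=ctrl.get_image('side')
crop(T['pixels'],205,305,130,215,8,'pics/t5.png');crop(S['pixels'],225,325,135,215,8,'pics/s5.png')"
```

```text
shift tool [-0.0007  0.0024 -0.001 ] rot [-0.14 -0.05  0.04] world d [-0.0009  0.0008 -0.0024]
t 8.32 tcp [ 0.5254 -0.2853  0.0994] F [ 0.2 -0.2  0.5] M [-0.01  0.    0.01] w 0.808 j [-0.56  0.33  1.35  0.    1.46 -0.4 ]
```

View pics/s5.png

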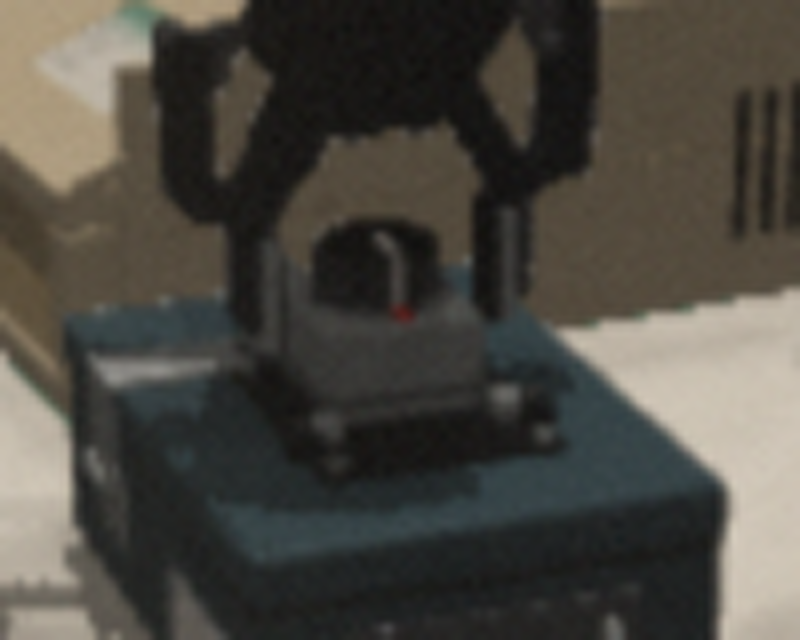

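The fingers straddle the body, left pad at (265,290) and right pad at (500,260), with the tips above the cheeks. Closing now.

>>> {"api": "apply_moves", "payload": {"commands": [[[-0.0007, 0.002, -0.001, -0.1, 0, 0], [0, 0, 0, 0, 0, 0], [0, 0, 0, 0, 0, 0], [0, 0, 0, 0, 0, 0], [0, 0, 0, 0, 0, 0]]], "claw": -1, "newtons": 60}}

```text
t: 9.05
tcp_pos: [0.5248, -0.2847, 0.0983]
tool_rot: [[-0.154, 0.002, 0.988], [-0.988, -0.002, -0.154], [0.002, -1.0, 0.002]]
wrist_force: [-0.2, -0.2, 0.6]
width: 0.597
```

```bash
python3 -c "
from rig import ctrl
from h import *
todo(ctrl.sense(),[.5245,-.2845,.100],-8.8)"
```

```text
shift tool [-0.0001 -0.0017 -0.0003] rot [-0.12 -0.06  0.09] world d [-0.0003  0.0002  0.0017]
t 9.05 tcp [ 0.5248 -0.2847  0.0983] F [-0.2 -0.2  0.6] M [ 0.    0.1  -0.02] w 0.597 j [-0.56  0.33  1.35 -0.    1.45 -0.4 ]
```

Width 0.597 (about 51 mm) means the body is held. I'll raise it 2 mm and draw it back.

>>> {"api": "apply_moves", "payload": {"commands": [[[0, -0.002, 0, 0, 0, 0], [0, 0, 0, 0, 0, 0], [0.003, 0, 0, 0, 0, 0], [0.004, 0, 0, 0, 0, 0], [0.004, 0, 0, 0, 0, 0], [0, 0, 0, 0, 0, 0]]]}}

```text
t: 9.8
tcp_pos: [0.5228, -0.2932, 0.0984]
tool_rot: [[-0.152, -0.001, 0.988], [-0.988, 0.004, -0.152], [-0.004, -1.0, -0.001]]
wrist_force: [1.1, 0.4, -1.8]
width: 0.595
```

```bash
python3 -c "
from rig import ctrl
from h import *
g=LC-AX*.028
todo(ctrl.sense(),[*g,.1],-8.8)"
```

```text
shift tool [ 0.0191 -0.0017  0.0003] rot [ 0.08  0.07 -0.23] world d [-0.0026 -0.0189  0.0016]
t 9.8 tcp [ 0.5228 -0.2932  0.0984] F [ 1.1  0.4 -1.8] M [-0.06 -0.01 -0.01] w 0.595 j [-0.57  0.34  1.34  0.    1.46 -0.42]
```

>>> {"api": "apply_moves", "payload": {"commands": [[[0.004, -0.0015, 0, 0, 0, -0.1], [0.004, -0.0005, 0, 0, 0, 0], [0.004, 0, 0, 0, 0, 0], [0.004, 0, 0, 0, 0, 0], [0.003, 0, 0, 0, 0, 0], [0, 0, 0, 0, 0, 0]]]}}

```text
t: 10.55
tcp_pos: [0.5191, -0.3124, 0.0988]
tool_rot: [[-0.152, -0.003, 0.988], [-0.988, 0.006, -0.152], [-0.005, -1.0, -0.004]]
wrist_force: [0.0, 4.5, -2.9]
width: 0.591
```

```bash
python3 -c "
from rig import ctrl
from h import *
g=LC-AX*.028
todo(ctrl.sense(),[*g,.1],-8.8)"
```

```text
shift tool [-0.0004 -0.0012  0.001 ] rot [ 0.23  0.06 -0.29] world d [0.0011 0.0003 0.0012]
t 10.55 tcp [ 0.5191 -0.3124  0.0988] F [ 0.   4.5 -2.9] M [ 0.53 -0.12  0.06] w 0.591 j [-0.6   0.36  1.32  0.    1.47 -0.45]
```

```bash
python3 -c "
from rig import ctrl
from h import *
T=ctrl.get_image('top');S=ctrl.get_image('side')
crop(T['pixels'],205,305,130,215,8,'pics/t6.png');crop(S['pixels'],225,325,135,215,8,'pics/s6.png')"
```

```text
(no output)
```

View pics/t6.png

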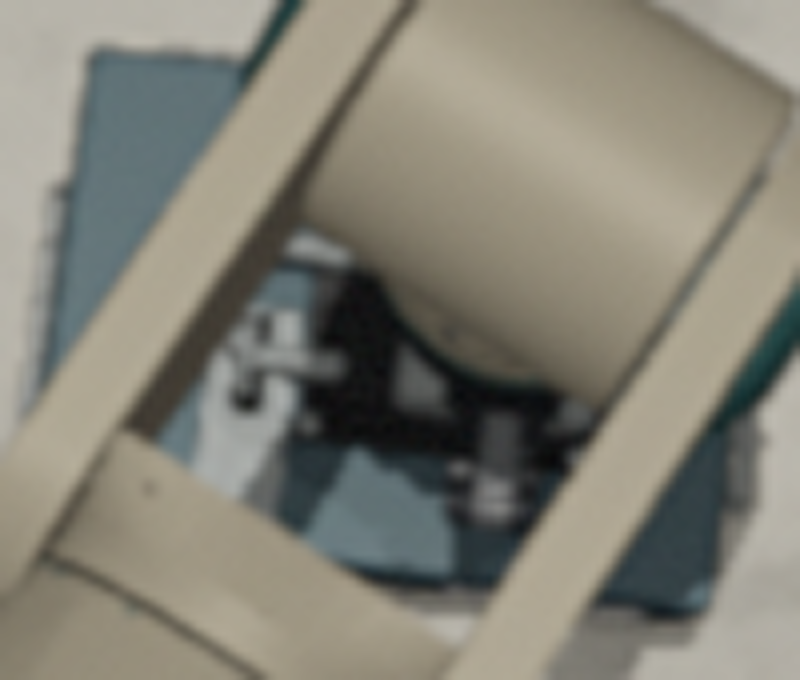

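View pics/s6.png

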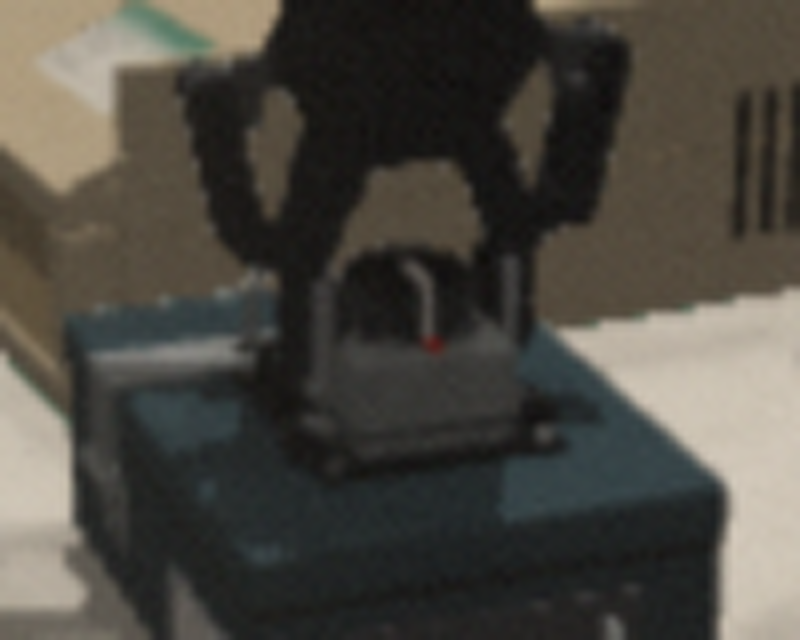

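The side view shows the body now behind the rollers, red mark at (430,343), and the line still on it. In the top view the arm hides most of the lock, but the shackle's short leg is visible reaching through the eye (240–340,360). I'll check how far the mark moved, then pull a little more to feel the stop.

>>> {"api": "apply_moves", "payload": {"commands": [[[0.003, 0, 0, 0, 0, 0], [0.003, 0, 0, 0, 0, 0], [0, 0, 0, 0, 0, 0]]]}}

```text
t: 11.02
tcp_pos: [0.5194, -0.3123, 0.0986]
tool_rot: [[-0.148, -0.004, 0.989], [-0.989, 0.017, -0.148], [-0.016, -1.0, -0.006]]
wrist_force: [0.5, -0.5, -3.6]
width: 0.591
```

Run:
```python
from rig import ctrl
from h import *
g=LC-AX*.028
todo(ctrl.sense(),[*g,.1],-8.8)
S=ctrl.get_image('side')
import pickle
S0,T0=pickle.load(open("im0.pkl","rb"))
for s in(S0,S):
    p=s["pixels"].astype(int);m=(p[...,0]-np.maximum(p[...,1],p[...,2]))>50
    ys,xs=np.nonzero(m);k=(xs>225)&(xs<325)&(ys>155)&(ys<215)
    u=xs[k].mean(),ys[k].mean();X=onz(s,*u,.121);print(u,X)
    try: print("moved",X-X0,np.dot(X-X0,[*AX,0]))
    except NameError: X0=X
```

```text
shift tool [-0.0002 -0.0014  0.0008] rot [ 0.35  0.29 -0.93] world d [0.0008 0.0001 0.0014]
t 11.03 tcp [ 0.5194 -0.3123  0.0986] F [ 0.5 -0.5 -3.6] M [-0.23 -0.17 -0.02] w 0.591 j [-0.61  0.36  1.31  0.01  1.48 -0.46]
(np.float64(275.5), np.float64(173.5)) [ 0.52266209 -0.30749858  0.121     ]
(np.float64(279.0), np.float64(178.0)) [ 0.51518436 -0.33782305  0.121     ]
moved [-7.47772981e-03 -3.03244682e-02  5.55111512e-17] -0.03111148688685911
```

The extra 6 mm of command produced no motion, so the lock is at the stop at 28 mm with the shackle fully open. Next I'll level it and go forward to 9 mm ahead of the start.

>>> {"api": "apply_moves", "payload": {"commands": [[[-0.002, -0.0015, 0.0005, 0.3, 0.3, -0.9], [-0.004, 0, 0, 0, 0, 0], [-0.004, 0, 0, 0, 0, 0], [-0.004, 0, 0, 0, 0, 0], [-0.004, 0, 0, 0, 0, 0], [0, 0, 0, 0, 0, 0]]]}}

```text
t: 11.82
tcp_pos: [0.5222, -0.2954, 0.1]
tool_rot: [[-0.155, -0.001, 0.988], [-0.988, -0.004, -0.155], [0.004, -1.0, -0.001]]
wrist_force: [0.2, -0.3, -5.7]
width: 0.592
```

```bash
python3 -c "
from rig import ctrl
from h import *
g=LC+AX*.009
todo(ctrl.sense(),[*g,.1],-8.8)"
```

```text
shift tool [-0.0201 -0.0001  0.0006] rot [ 0.03 -0.11  0.23] world d [0.0037 0.0197 0.    ]
t 11.82 tcp [ 0.5222 -0.2954  0.1   ] F [ 0.2 -0.3 -5.7] M [ 0.07 -0.16  0.04] w 0.592 j [-0.57  0.34  1.34 -0.    1.46 -0.42]
```

>>> {"api": "apply_moves", "payload": {"commands": [[[-0.004, 0, 0.0005, 0, 0, 0.2], [-0.004, 0, 0, 0, 0, 0], [-0.004, 0, 0, 0, 0, 0], [-0.004, 0, 0, 0, 0, 0], [-0.003, 0, 0, 0, 0, 0], [0, 0, 0, 0, 0, 0]]]}}

```text
t: 12.58
tcp_pos: [0.5259, -0.2753, 0.1004]
tool_rot: [[-0.155, -0.0, 0.988], [-0.988, -0.0, -0.155], [0.0, -1.0, -0.0]]
wrist_force: [-0.5, 0.4, -4.2]
width: 0.593
```

```bash
python3 -c "
from rig import ctrl
from h import *
g=LC+AX*.009
todo(ctrl.sense(),[*g,.1],-8.8)
T=ctrl.get_image('top');S=ctrl.get_image('side')
crop(T['pixels'],205,305,130,215,8,'pics/t7.png');crop(S['pixels'],225,325,135,215,8,'pics/s7.png')"
```

```text
shift tool [ 0.0003  0.0004 -0.    ] rot [ 0.01 -0.11  0.02] world d [-0.0001 -0.0003 -0.0004]
t 12.57 tcp [ 0.5259 -0.2753  0.1004] F [-0.5  0.4 -4.2] M [-0.    0.03 -0.  ] w 0.593 j [-0.54  0.32  1.36 -0.    1.46 -0.39]
```

View pics/t7.png

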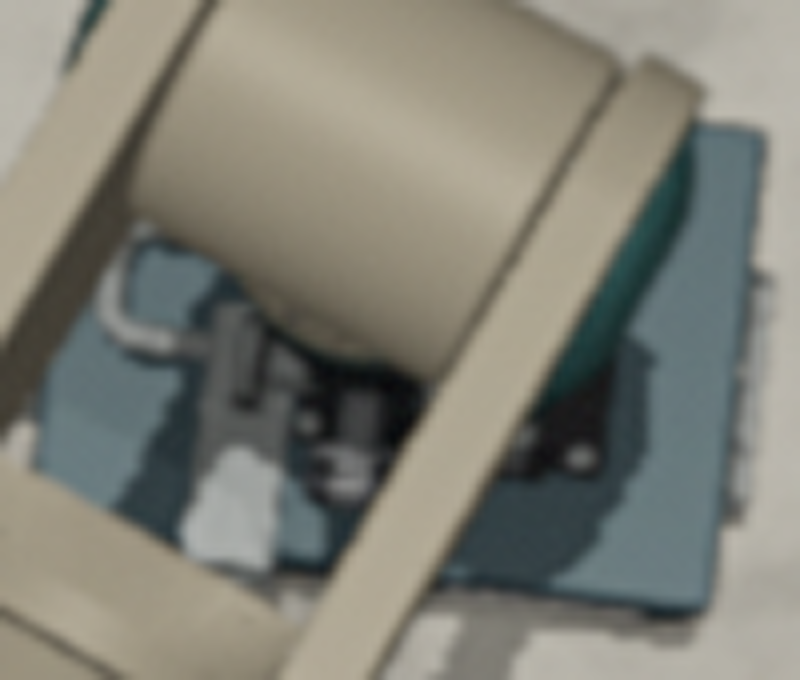

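View pics/s7.png

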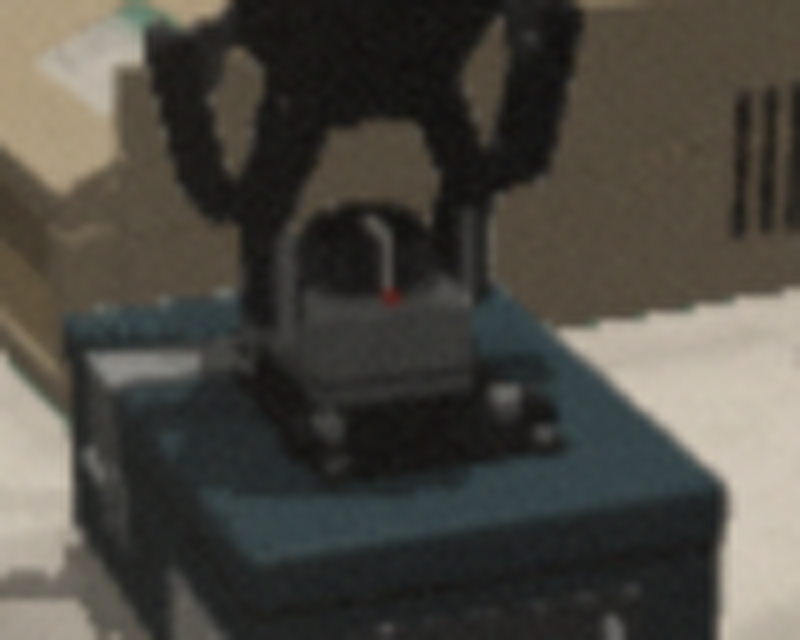

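Run:
```python
from rig import ctrl
from h import *
import pickle
S0,T0=pickle.load(open("im0.pkl","rb"))
S=ctrl.get_image('side');T=ctrl.get_image('top')
def cent(s,z):
    p=s["pixels"].astype(float);w=np.clip(p[...,0]-np.maximum(p[...,1],p[...,2])-20,0,None)
    w[:155]=0;w[215:]=0;w[:,:225]=0;w[:,325:]=0
    yy,xx=np.mgrid[:384,:512];u=(w*xx).sum()/w.sum(),(w*yy).sum()/w.sum();return u,onz(s,*u,z)
a=cent(S0,.1205);b=cent(S,.1225);print(a,b,(b[1]-a[1])[:2]@AX)
eye=np.array([*(LC+AX*.047),.103]); side=np.array([np.cos(np.radians(171.2)),np.sin(np.radians(171.2))])
L=LC+AX*.009
f=lambda X:((proj(T,X)-[205,130])*8+3.5)
for n,d in(("face",.030),("toe",.046),("bowend",.07)): print(n,f([*(L+AX*d+side*.017),.107]))
e=LC+AX*.047+side*.017
print("eye top",f([*e,.114]),"eye base",f([*e,.086]))
p=T["pixels"];crop(p,215,255,150,190,15,"pics/t8.png")
```

```text
((np.float64(275.30601092896177), np.float64(173.84699453551912)), array([ 0.52173895, -0.30818418,  0.1205    ])) ((np.float64(273.46268656716416), np.float64(171.56716417910448)), array([ 0.52293536, -0.29680411,  0.1225    ])) 0.011429143162973969
face [276.51585256 356.69392253]
toe [222.91611384 350.03947888]
bowend [142.59080947 340.06703826]
eye top [248.85364543 350.25036349] eye base [252.2200696  362.48395261]
```

View pics/t8.png

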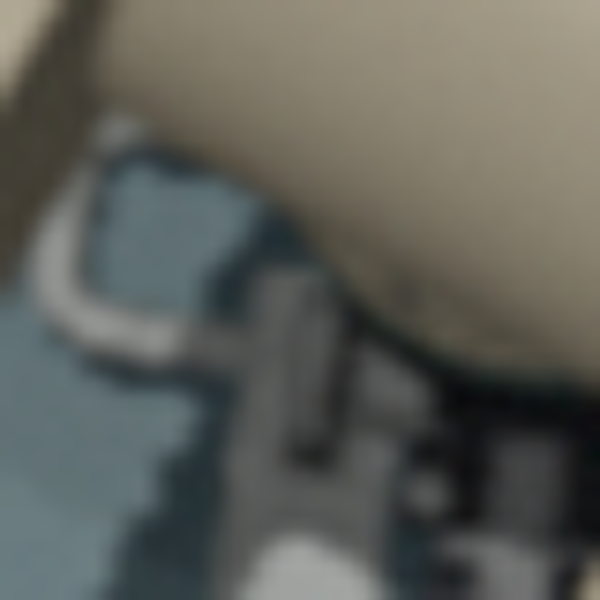

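The bow's outer edge moved 14.6 px (about 33 mm), which equals 9 + 24 mm, so the shackle is still fully open. The eye arch (col 236) falls between the predicted toe (col 233) and body face (col 239.5). I'll lift gently and watch the force.

>>> {"api": "apply_moves", "payload": {"commands": [[[0, -0.004, 0, 0, 0, 0], [0, -0.004, 0, 0, 0, 0], [0, -0.004, 0, 0, 0, 0], [0, 0, 0, 0, 0, 0]]]}}

```text
t: 13.28
tcp_pos: [0.526, -0.276, 0.1137]
tool_rot: [[-0.156, 0.0, 0.988], [-0.988, -0.001, -0.156], [0.001, -1.0, 0.0]]
wrist_force: [-0.0, 0.2, -3.8]
width: 0.594
```

```bash
python3 -c "
from rig import ctrl
from h import *
g=LC+AX*.009
todo(ctrl.sense(),[*g,.2],-8.8)"
```

```text
shift tool [-0.0003 -0.0863 -0.0001] rot [-0.02 -0.15  0.04] world d [-0.0001  0.0004  0.0863]
t 13.28 tcp [ 0.526  -0.276   0.1137] F [-0.   0.2 -3.8] M [-0.06 -0.    0.04] w 0.594 j [-0.55  0.31  1.35 -0.    1.48 -0.39]
```

The wrist carries only the lock's weight (3.8 N), with no snag. I'll continue the lift.

>>> {"api": "apply_moves", "payload": {"commands": [[[0, -0.01, 0, 0, 0, 0], [0, -0.015, 0, 0, 0, 0], [0, -0.02, 0, 0, 0, 0], [0, -0.02, 0, 0, 0, 0], [0, -0.015, 0, 0, 0, 0], [0, -0.005, 0, 0, 0, 0], [0, 0, 0, 0, 0, 0], [0, 0, 0, 0, 0, 0], [0, 0, 0, 0, 0, 0]]]}}

```text
t: 14.4
tcp_pos: [0.5257, -0.2758, 0.2043]
tool_rot: [[-0.156, 0.0, 0.988], [-0.988, -0.001, -0.156], [0.001, -1.0, 0.001]]
wrist_force: [-0.3, -0.4, -3.7]
width: 0.596
```

```bash
python3 -c "
from rig import ctrl
from h import *
g=LC+AX*.009
todo(ctrl.sense(),[*g,.2],-8.8)
T=ctrl.get_image('top');S=ctrl.get_image('side')
crop(T['pixels'],190,410,110,240,3.5,'pics/t9.png');crop(S['pixels'],205,365,110,240,4.5,'pics/s9.png')"
```

```text
shift tool [-0.0002  0.0043  0.0001] rot [-0.03 -0.15  0.04] world d [ 0.0002  0.0002 -0.0043]
t 14.4 tcp [ 0.5257 -0.2758  0.2043] F [-0.3 -0.4 -3.7] M [-0.05  0.02  0.05] w 0.596 j [-0.55  0.25  1.23 -0.    1.66 -0.39]
```

View pics/t9.png

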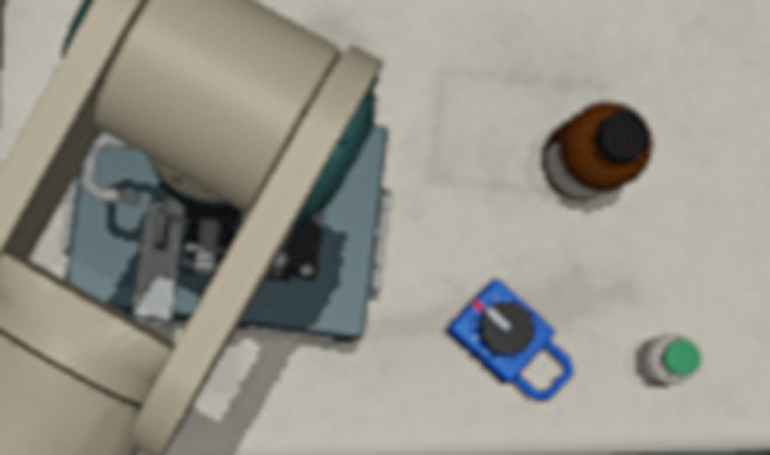

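View pics/s9.png

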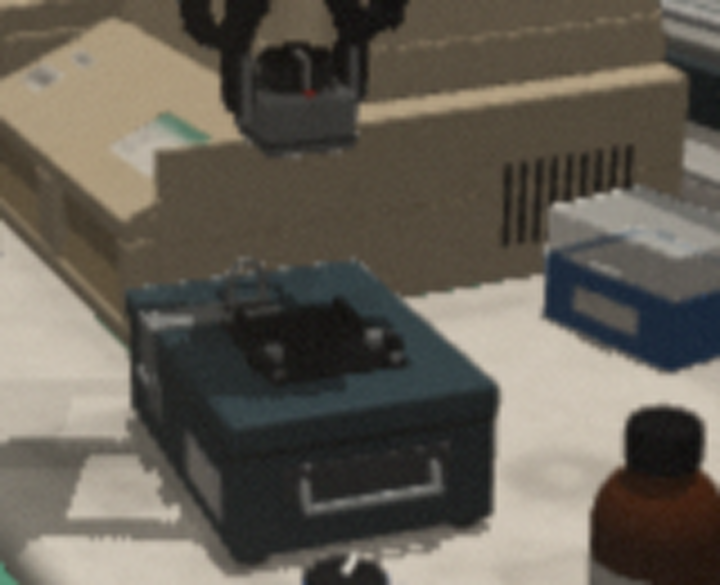

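The side view shows the lock held level about 10 cm above the empty saddle, dial line on the mark at (305,90). In the top view the open shackle sticks out at (95,170), and the bottles and the blue look-alike are undisturbed. Handing in.

```bash
python3 -c "
from rig import ctrl
s=ctrl.sense();print(s['t'],s['dq'].round(3));print(ctrl.sign_off())"
```

```text
14.5 [ 0.001  0.    -0.006  0.002 -0.    -0.001]
the job is handed in; nothing more can be done
None
```

The padlock is off the box and the job was handed in at 14.5 s of the 67 s allowed. The arm is still holding the lock level by its body, about 10 cm above the saddle, with the shackle open.

- **Dial:** I turned it 90° anticlockwise. After I released it, both views showed the white line on the red mark.
- **Shackle:** I drew the lock back 28 mm; pulling further moved it no more. Before the lift the bow had moved about 33 mm, which matches the 9 mm forward move plus the full 24 mm opening.
- **Lift:** I brought the lock 9 mm ahead of its start and lifted it straight up, with only its weight on the wrist (about 3.8 N).
- **Last checks:** the lock was held steady at 0.596 opening with 60 N grip. The dial was on its mark, and the box and staple were clear below. Both bottles looked untouched. I didn't look at the timer again at the end, but the arm never went near it.

**Checks that disagreed:** the red mark seen from the side camera alone overstated the travel by 2–3 mm compared with the arm's own reading (31 against 28 mm, 11.4 against 9 mm). That is close to the calibration error and one-pixel resolution. The toe's clearance from the eye couldn't be seen directly because it was grey on grey. I judged it from the geometry and from the lift meeting no resistance.

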